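# Load the rework kit tray in layers

## Task

Pack the rework kit tray: first set the small black box of spare tips flat in the nest on the tray's floor, between the two white cradles, long side along the tray and its printed face up. Then lay the black ESD brush flat in the grooves of both cradles, centred and bridging over the box, and let go.

Things in the scene. Friction and masses are not known exactly. Their poses are not given: they have to be found in the camera images.
- kit_tray: Grey open tray, 134 (x) x 232 (y) x 22 mm, fixed; origin at the centre of its underside, y along its length. Floor 6 mm thick, walls 5 mm. Box nest centred on the origin, 6 mm above the bench: 78 mm along y between two white cradles, 56 mm along x between four corner posts (12 mm high, |y| = 27 to 39 mm). Between the posts it is open to the walls: room for fingers closing along x.
- tip_box: Small black flat box of spare soldering tips, 40 (x) x 62 (y) x 18 (z) mm, 50 g, solid, printed face up; origin at the centre of its underside. It lies flat on the bench.
- esd_brush: Straight flat black ESD brush, 16 (x) x 154 (y) x 9 (z) mm, 30 g; origin at the centre of its underside, y along its length. The solid handle runs from y = -53 to +77 mm; the remaining 24 mm at -y are bristles that carry nothing. It lies flat on the bench.
- brush_mid (a point): Point at the middle of the brush's solid handle (y = +12 mm of the brush, 4.5 mm above its underside), the balanced place to grip it; axes as the brush.
- cradle_mid (a point): Point midway between the two cradle grooves, over the tray's centre, level with the groove floors (34 mm above the bench); axes as the tray. Cradles span |y| = 39 to 55 mm, |x| up to 30 mm; their grooves run along y at x = 0, 26 mm wide at the floor, flaring to 46 mm at the horn tips, 46 mm above the bench.
There are look-alikes about, which are no part of the job. There is more than one size of the tip_box; the job needs the larger.

How it is judged:
By the outcome, as a careful person would: the job done as asked, in the order asked, and still so for the second after the job is handed in, with the robot touching nothing.
It also fails if it takes over 51 s, if anything falls off the work surface, if the arm or the gripper's body presses on something with over 40 N, if the wrist force passes 120 N, or if a joint passes its speed limit or range.

## Robot

A 6-joint arm with a two-finger parallel gripper is mounted at the origin on a cart in front of the work surface, level with it; the furniture and walls round the work are solid. World frame = base frame: x ahead of the robot, y to its left, z up, the work surface at z = 0. Lengths are in m, angles in rad, forces in N, time in s.
With the tool pointing down it reaches from about 0.35 to 0.975 m from the base axis. Payload 4.9 kg.
Tool frame: the origin (TCP) lies on the centre line of the jaws, within the pads' length; the fingertips stand manip.tip_reach ahead of it and the grasp point (between the pads) is the TCP (manip.tip_reach is the distance from the TCP to the fingertips, in m); z points along the fingers, y is the line along which they close (so a half turn about z gives the same grasp; the last joint's range is limited). The gripper opens to 85 mm and grips with 20 to 120 N. Pads are 22 mm wide; open, the fingers measure 114 mm over their backs; the gripper's body (76 mm by 85 mm) begins 54 mm behind the grasp point. The pads swing forward as they close: fully open they stand 13 mm farther back than shut.
Start: joints at [1.193, 0.053, 1.613, -0, 1.476, -0.119], TCP at [0.16, 0.604, 0.25] pointing down, gripper open.
Joint ranges: [-3.01, 3.01], [-1.01, 2.22], [0.06, 2.58], [-1.02, 4.17], [0.09, 2.62], [-3.14, 3.14]. Speed limits (rad/s): [2.57, 2.57, 3.14, 3.14, 3.14, 3.14].

## Interface

Orientations are given as a unit quaternion [w, x, y, z].
In Python, from plant import manip gives the robot as it stands. The module is installed in compiled form; this text tells all that it offers.
- The arm moves only by the tool move_arm, never from a script. Its argument "rows" is a list of rows, each a list of 7 numbers: the shift along the tool's x, y, z in cm, then the turn, a rotation vector about the tool's x, y, z in degrees, then the opening, from -1 (shut) to 1 (fully open). In form: [[tx, ty, tz, ax, ay, az, jaw], ...]. A call has 1 to 20 rows; each row shifts and turns the commanded pose from where the row before left it, along the tool's axes as they then stand; what a row does not reach is not made up. A row lasts 1/12 s, in which the tool goes at most 41.7 mm and 7.16 degrees, less where a joint would pass 70% of its speed; a pose out of reach is approached as far as the arm can. A call is refused whole if a number of a shift passes 4.17 or a number of a turn 7.16, either way. A call with a gripper value outside its range is refused whole. The fingers move at their own pace and stop on an object; the grip force is fixed at half the most. Time passes only in rows, so rows that do not move let the fingers close. It gives the time, the measured TCP pose, the force, the opening and the grip force at its end, in the units of the state.
- manip.state(): the state, without advancing time (a new reading comes with each control period).
- manip.grab_frame(name): name is "scene" or "top" or "wrist"; returns a dict with "img" (400x640x3 uint8, blue, green, red), "mtx" (3x3 intrinsics, pixels), "k1" (the pictures are not rectified: a ray, as slopes to the right and down, at radius r is drawn at 1 + k1 r^2 times it, then the intrinsics apply), "R" (3x3) and "t" (3): a world point X has camera coordinates R X + t. Camera axes: x right, y down, z forward; pixel columns grow to the right and rows downward; lengths in m; the calibration is good to about 2 mm. A picture is of the moment at which its call begins. There is no depth.
- manip.job_done(): hands the job in; it is judged then, once.
The state is a dict: "time": time; "joint_pos": joint angles; "joint_vel": joint speeds; "joint_efforts": joint torques, N m; "tool_pos": TCP position; "tool_rot": TCP orientation; "contact_force": force on the tool from outside, world axes, zero at the start; "ft_torque": the same for the moment, N m; "gripper_width": opening from 0.0 (shut) to 1.0 (fully open); "grasp_force": force on a finger pad.
Only numpy, scipy, OpenCV 4.12 (cv2) and the standard library are available. Lean on these libraries where they do the work, as an engineer would, in place of code of your own. Each camera call takes 0.05 s, during which the arm holds its last target. There are 200 camera calls.

## Working session

There is one attempt and no reset: what is moved stays moved. The work goes in short steps, Python scripts to look and compute and a tool call to move; the robot and the scene stay as the last step left them, time stands still between calls to the robot, and variables do not carry over. Pictures are saved under pics/ and viewed, at most 10 in all, crops included, and the job is handed in when it is done.

Besides the shell and the picture viewer there is one more tool, called after ">>>" as name([rows], argument=value, ...), one row to a line, values as JSON. move_arm: Moves the arm, as the interface text tells. Its arguments: {"type":"object","properties":{"rows":{"type":"array","items":{"type":"array","items":{"type":"number"}}}},"required":["rows"]}

```bash
mkdir -p pics
cat > h.py <<'E'
import numpy as np, cv2, pickle
from plant import manip
from scipy.spatial.transform import Rotation as Ro
def grab(n,tag):
    f=manip.grab_frame(n); pickle.dump(f,open(f'pics/{tag}.pkl','wb')); cv2.imwrite(f'pics/{tag}.png',f['img']); return f
def load(tag): return pickle.load(open(f'pics/{tag}.pkl','rb'))
def ray(f,uv):
    uv=np.asarray(uv,float).reshape(-1,1,2)
    n=cv2.undistortPoints(uv,f['mtx'],np.array([f['k1'],0,0,0,0.])).reshape(-1,2)
    d=np.c_[n,np.ones(len(n))]@f['R']; return -f['R'].T@f['t'],d
def onz(f,uv,z):
    c,d=ray(f,uv); return c+d*((z-c[2])/d[:,2])[:,None]
def proj(f,X):
    X=np.asarray(X,float).reshape(-1,3)
    return cv2.projectPoints(X,cv2.Rodrigues(f['R'])[0],f['t'].astype(float),f['mtx'],np.array([f['k1'],0,0,0,0.]))[0].reshape(-1,2)
def tri(f1,p1,f2,p2):
    c1,d1=ray(f1,p1);c2,d2=ray(f2,p2);out=[]
    for a,b in zip(d1,d2):
        A=np.c_[a,-b]; s=np.linalg.lstsq(A,c2-c1,rcond=None)[0]; out.append(np.r_[(c1+a*s[0]+c2+b*s[1])/2,np.linalg.norm(c1+a*s[0]-c2-b*s[1])])
    return np.array(out)
E
python3 - <<'E'
from h import *
for n in('scene','top','wrist'):
    f=grab(n,n+'0'); print(n,(-f['R'].T@f['t']).round(3),f['R'][2].round(2),f['k1'],f['mtx'][0,0])
s=manip.state(); print(s['time'],s['tool_pos'],s['tool_rot'],manip.tip_reach,s['gripper_width'])
E
```

```text
scene [-0.264  0.538  0.395] [ 0.78 -0.48 -0.4 ] -0.08772509800194007 427.5139096620981
top [0.406 0.131 0.911] [ 0.04 -0.01 -1.  ] -0.06697171847574304 407.58358926412234
wrist [0.085 0.624 0.373] [ 0.29 -0.08 -0.95] 0.014566957165045118 358.9861808444901
0.15 [0.15979144 0.60376224 0.24934902] [-1.84082256e-04  1.29032950e-01  9.91639990e-01 -7.70617329e-04] 0.019 0.9994255193587525
```

View pics/top0.png

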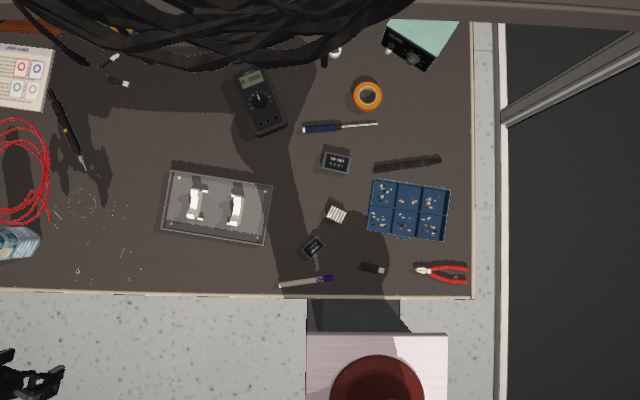

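View pics/scene0.png

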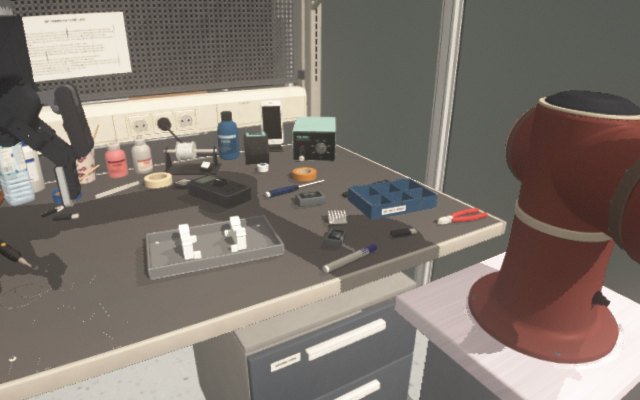

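Top view: tray at about (217,208), with cradles at (195,203) and (235,209). The larger box is at (336,160), the smaller look-alike at (313,247), and the brush at (407,163). I'll zoom in on these.

Run:
```python
from h import *
f=load('top0');g=load('scene0')
def crop(im,x0,y0,w,h,s,gam=0.5):
    c=im[y0:y0+h,x0:x0+w].astype(float)/255; c=(255*np.clip(c,0,1)**gam).astype(np.uint8)
    return cv2.resize(c,None,fx=s,fy=s,interpolation=cv2.INTER_CUBIC)
C=np.zeros((600,800,3),np.uint8)
a=crop(f['img'],310,140,140,45,5); C[:225,:700]=a
a=crop(f['img'],155,162,125,90,4); C[230:590,:500]=a
a=crop(g['img'],290,180,60,60,5); C[230:530,500:800]=a
cv2.imwrite('pics/zoom.png',C)
```

```text
(no output)
```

View pics/zoom.png

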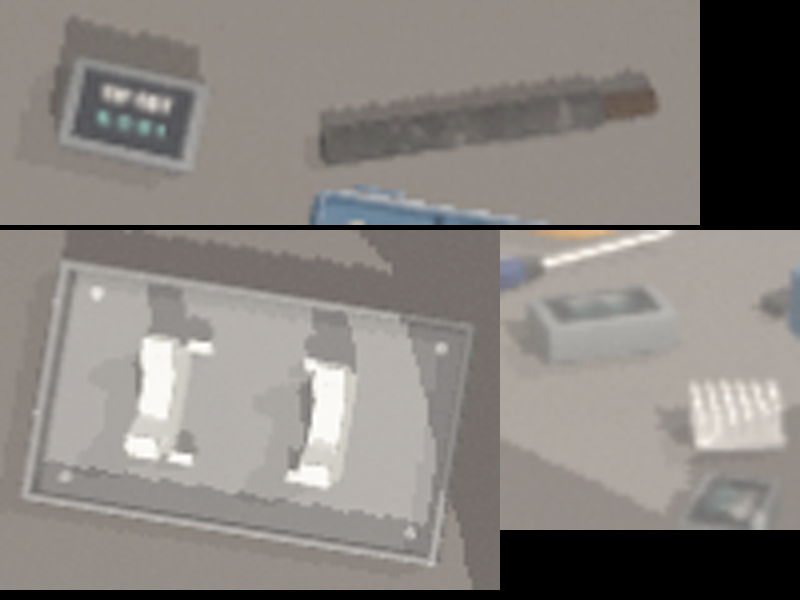

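The zoom shows the box top face at top-view pixels (325,152), (352,157), (348,174), (322,169). The brush handle's left end is near x=374 and its brown bristles are at the right, ending near (441,160). The tray rim corners are (170.5,171), (273,186), (264,246), (161,228). Next I'll turn these into coarse positions.

Run:
```python
from h import *
f=load('top0');g=load('scene0')
def rect(n,p,z):
    P=onz(f,p,z); print(n,P[:,:2].round(4).tolist(),'mid',P.mean(0).round(4),'sides',np.linalg.norm(np.roll(P,-1,0)-P,axis=1).round(4))
    d=P[0]-P[1]+P[3]-P[2]; print('   long-axis angle deg',np.degrees(np.arctan2(d[1],d[0])).round(2))
bt=[(325,151.6),(351.6,157),(348,174.4),(322,168.6)]
rect('box',bt,.018)
rect('tray',[(170.5,170.75),(273,185.75),(263.75,245.75),(161.25,228.25)],.022)
rect('brush',[(374,163),(430,157),(431,164),(374.5,172)],.007)
print(tri(f,bt,g,[(323,191),(326,199),(299,200),(296,192.6)]).round(4))
print(tri(f,bt,g,[(296,192.6),(323,191),(326,199),(299,200)]).round(4))
s=manip.state();R=Ro.from_quat(s['tool_rot'][[1,2,3,0]] if hasattr(s['tool_rot'],'shape') else None).as_matrix();print(R.round(3))
w=load('wrist0'); print('wrist cam in tool',(R.T@(-w['R'].T@w['t']-s['tool_pos'])).round(3),'R cam->tool',(R.T@w['R'].T).round(2).tolist())
```

```text
box [[0.5551, 0.1221], [0.544, 0.0632], [0.5053, 0.0708], [0.5173, 0.1282]] mid [0.5304 0.0961 0.018 ] sides [0.0599 0.0394 0.0587 0.0383]
   long-axis angle deg 78.79
tray [[0.5077, 0.4619], [0.4775, 0.2348], [0.3465, 0.2525], [0.381, 0.4787]] mid [0.4282 0.357  0.022 ] sides [0.2291 0.1322 0.2287 0.1278]
   long-axis angle deg 81.88
brush [[0.533, 0.0121], [0.5488, -0.1144], [0.533, -0.1167], [0.5128, 0.0108]] mid [ 0.5319 -0.0521  0.007 ] sides [0.1275 0.016  0.1291 0.0202]
   long-axis angle deg 98.07
[[ 0.5357  0.0953  0.0273  0.0642]
 [ 0.5436  0.0543 -0.0076  0.0165]
 [ 0.52    0.0966  0.008   0.0595]
 [ 0.5178  0.1327  0.0335  0.0103]]
[[0.5545 0.1211 0.0183 0.0023]
 [0.5423 0.0592 0.0144 0.0088]
 [0.5056 0.0692 0.0095 0.0023]
 [0.5183 0.1294 0.0148 0.0028]]
[[-0.967  0.256 -0.001]
 [ 0.256  0.967 -0.001]
 [ 0.    -0.002 -1.   ]]
wrist cam in tool [ 0.077  0.    -0.124] R cam->tool [[-0.0, -0.95, -0.3], [1.0, -0.0, 0.0], [-0.0, -0.3, 0.95]]
```

>>> move_arm([
  [-2.5, -1.3, 0, 0, 0, 0, 1],
  [-2.5, -1.3, 0, 0, 0, 0, 1],
  [-2.5, -1.3, 0, 0, 0, 0, 1],
  [-2.5, -1.3, 0, 0, 0, 0, 1],
  [-2.5, -1.3, 0, 0, 0, 0, 1],
  [-2.5, -1.3, 0, 0, 0, 0, 1],
  [-2.5, -1.3, 0, 0, 0, 0, 1],
  [-2.5, -1.3, 0, 0, 0, 0, 1],
  [-2.5, -1.3, 0, 0, 0, 0, 1],
  [-2.5, -1.3, 0, 0, 0, 0, 1],
  [-2.5, -1.3, 0, 0, 0, 0, 1],
  [-2.5, -1.3, 0, 0, 0, 0, 1],
  [-2.5, -1.3, 0, 0, 0, 0, 1],
])

```text
time: 1.23
tool_pos: [0.4316, 0.3564, 0.25]
tool_rot: [-0.0, 0.129, 0.992, -0.0]
contact_force: [0.4, 1.0, 0.1]
gripper_width: 1.003
grasp_force: 0.0
```

>>> move_arm([
  [0, 0, 0, 0, 0, 6.9, 1],
  [0, 0, 0, 0, 0, 6.9, 1],
  [0, 0, 0, 0, 0, 6.9, 1],
  [0, 0, 0, 0, 0, 6.9, 1],
  [0, 0, 0, 0, 0, 6.9, 1],
  [0, 0, 0, 0, 0, 6.9, 1],
  [0, 0, 0, 0, 0, 6.9, 1],
  [0, 0, 0, 0, 0, 6.9, 1],
  [0, 0, 0, 0, 0, 6.9, 1],
  [0, 0, 0, 0, 0, 6.9, 1],
  [0, 0, 0, 0, 0, 6.9, 1],
  [0, 0, 0, 0, 0, 6.9, 1],
  [0, 0, 0, 0, 0, 0, 1],
])

```text
time: 2.32
tool_pos: [0.4307, 0.3575, 0.2499]
tool_rot: [-0.0, 0.753, 0.658, -0.0]
contact_force: [0.4, 1.0, 0.6]
gripper_width: 0.997
grasp_force: 0.0
```

```bash
cat >> h.py <<'E'
def go(x,y,z,yaw):
    "turn to tool-y at world angle yaw (deg), tool down; then shift, in tool axes after the turn"
    s=manip.state(); R=Ro.from_quat(np.array(s['tool_rot'])[[1,2,3,0]])
    a=np.radians(yaw); ty=np.array([np.cos(a),np.sin(a),0]); tz=np.array([0,0,-1.]); G=Ro.from_matrix(np.c_[np.cross(ty,tz),ty,tz])
    d=G.inv().apply(np.array([x,y,z])-s['tool_pos'])*100
    print('turn',np.degrees((R.inv()*G).as_rotvec()).round(2),'shift cm',d.round(2),'norm',np.linalg.norm(d).round(1))
def st():
    s=manip.state(); R=Ro.from_quat(np.array(s['tool_rot'])[[1,2,3,0]]).as_matrix()
    print('t',round(s['time'],2),'p',np.round(s['tool_pos'],4),'yaw',np.degrees(np.arctan2(R[1,1],R[0,1])).round(2),'tilt',R[:2,2].round(4),'F',np.round(s['contact_force'],1),'w',round(s['gripper_width'],3),'g',round(s['grasp_force'],1),'j',np.round(s['joint_pos'],2))
E
python3 - <<'E'
from h import *
f=grab('wrist','w1');st()
C=cv2.convertScaleAbs((f['img']/255.)**.5*255); cv2.imwrite('pics/w1v.png',C)
go(.5304,.0961,.2,-11.2)
E
```

```text
t 2.37 p [0.4307 0.3575 0.2499] yaw -7.49 tilt [-0.0006 -0.0004] F [-0.3 -0.3 -0. ] w 1.005 g 0.0 j [ 0.56 -0.1   1.77  0.    1.48  0.69]
turn [-0.03  0.03  3.71] shift cm [-23.71  14.86   4.99] norm 28.4
```

View pics/w1v.png

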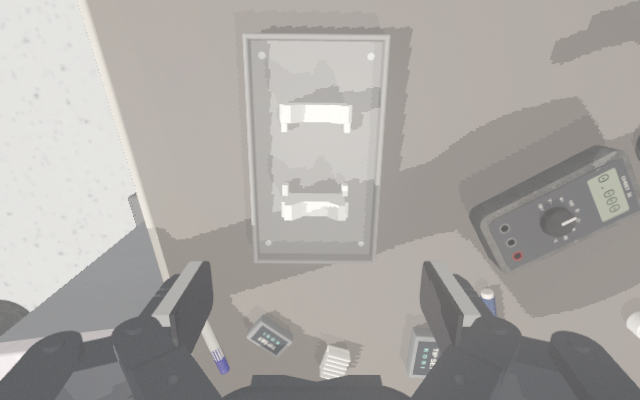

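Wrist view: tray outer rim corners at about (244,36), (389,36), (378,263), (254,263), with the cradles at (316,115) and (315,205). Next I'll move over the box.

>>> move_arm([
  [0, 0, 0, 0, 0, 3.7, 1],
  [-2.6, 1.65, 0.8, 0, 0, 0, 1],
  [-2.6, 1.65, 0.8, 0, 0, 0, 1],
  [-2.6, 1.65, 0.8, 0, 0, 0, 1],
  [-2.6, 1.65, 0.8, 0, 0, 0, 1],
  [-2.6, 1.65, 0.8, 0, 0, 0, 1],
  [-2.6, 1.65, 0.8, 0, 0, 0, 1],
  [-2.6, 1.65, 0.8, 0, 0, 0, 1],
  [-2.6, 1.65, 0.8, 0, 0, 0, 1],
  [-2.6, 1.65, 0.8, 0, 0, 0, 1],
  [0, 0, 0, 0, 0, 0, 1],
])

```text
time: 3.28
tool_pos: [0.5309, 0.0949, 0.1764]
tool_rot: [0.0, 0.774, 0.633, -0.002]
contact_force: [0.6, -0.4, -0.5]
gripper_width: 1.001
grasp_force: 0.0
```

Run:
```python
from h import *
f=grab('wrist','w2');st()
C=cv2.convertScaleAbs((f['img']/255.)**.5*255); cv2.imwrite('pics/w2v.png',C)
go(.5304,.0961,.12,-11.2)
w=load('w1')
P=onz(w,[(244,36),(389,36),(378,263),(254,263)],.022);print(P.round(4).tolist(),P.mean(0).round(4),np.linalg.norm(np.roll(P,-1,0)-P,axis=1).round(4))
d=P[0]-P[3]+P[1]-P[2];print(np.degrees(np.arctan2(d[1],d[0])))
```

```text
t 3.33 p [0.5304 0.0969 0.177 ] yaw -11.4 tilt [-0.0023 -0.0003] F [0.4 0.9 0.8] w 1.003 g 0.0 j [ 0.04 -0.09  1.88 -0.    1.36  0.24]
turn [-0.13  0.04 -0.2 ] shift cm [-0.08  0.01  5.7 ] norm 5.7
[[0.3826, 0.4809, 0.022], [0.5117, 0.4632, 0.022], [0.4831, 0.2367, 0.022], [0.3485, 0.255, 0.022]] [0.4315 0.3589 0.022 ] [0.1304 0.2283 0.1358 0.2284]
82.10834221650502
```

View pics/w2v.png

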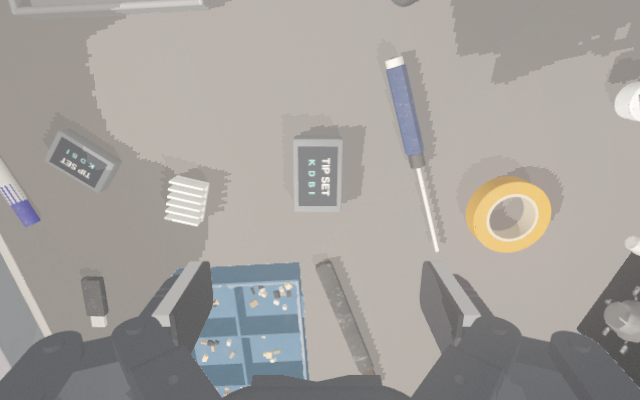

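The box shows at w2 (293,138)–(342,212), printed face up ("TIP SET"). The brush is at (345,320) and the bin edge at (303,300). I'll descend, then segment both views and triangulate.

>>> move_arm([
  [0, 0, 1.4, 0, 0, -0.2, 1],
  [0, 0, 1.4, 0, 0, 0, 1],
  [0, 0, 1.4, 0, 0, 0, 1],
  [0, 0, 1.4, 0, 0, 0, 1],
  [0, 0, 0, 0, 0, 0, 1],
])

```text
time: 3.75
tool_pos: [0.5282, 0.0999, 0.1193]
tool_rot: [-0.002, 0.771, 0.636, -0.002]
contact_force: [-0.5, 0.9, -0.0]
gripper_width: 1.0
grasp_force: 0.0
```

```bash
cat >> h.py <<'E'
def boxrect(f,c,thr=2,rad=80,tag=None):
    im=cv2.GaussianBlur(f['img'],(3,3),0).astype(int); d=im[...,0]-im[...,2]   # blue minus red: bench is brownish
    m=(d>thr).astype(np.uint8); R=np.zeros_like(m); cv2.circle(R,tuple(int(v) for v in c),rad,1,-1); m=cv2.morphologyEx(m*R,cv2.MORPH_OPEN,np.ones((3,3)))
    m=cv2.morphologyEx(m,cv2.MORPH_CLOSE,np.ones((9,9)))
    k=max(cv2.findContours(m,0,1)[0],key=cv2.contourArea); 
    return cv2.minAreaRect(k),k,d
E
python3 - <<'E'
from h import *
f=grab('wrist','w3');st()
a=load('w2')
d=a['img'].astype(int); print('bench',d[100,220],d[225,340],'rim',d[160,296],d[180,339],d[209,320])
print('row',[tuple(v) for v in d[175,284:302]])
ext=proj(f,onz(a,[(317,175)],.018))[0];print(ext)
for n,F,c,r in(('w2',a,(317,175),65),('w3',f,ext,85)):
    b,k,_=boxrect(F,c,2,r);p=cv2.boxPoints(b);P=onz(F,p,.018);print(n,b,P.mean(0).round(4),np.linalg.norm(np.roll(P,-1,0)-P,axis=1).round(4))
cv2.imwrite('pics/w3v.png',((f['img']/255.)**.5*255).astype(np.uint8))
E
```

```text
t 3.8 p [0.5291 0.0998 0.1208] yaw -10.98 tilt [-0.0036  0.0001] F [ 0.  -1.4  0.5] w 0.997 g 0.0 j [ 0.05 -0.03  1.93  0.    1.25  0.24]
bench [118 127 136] [118 127 136] rim [141 144 147] [138 141 145] [144 148 148]
row [(np.int64(108), np.int64(117), np.int64(126)), (np.int64(108), np.int64(117), np.int64(126)), (np.int64(109), np.int64(117), np.int64(126)), (np.int64(110), np.int64(118), np.int64(126)), (np.int64(109), np.int64(117), np.int64(126)), (np.int64(110), np.int64(118), np.int64(127)), (np.int64(109), np.int64(117), np.int64(126)), (np.int64(109), np.int64(117), np.int64(126)), (np.int64(111), np.int64(118), np.int64(126)), (np.int64(126), np.int64(131), np.int64(134)), (np.int64(143), np.int64(147), np.int64(148)), (np.int64(144), np.int64(149), np.int64(149)), (np.int64(141), np.int64(147), np.int64(147)), (np.int64(127), np.int64(131), np.int64(131)), (np.int64(95), np.int64(96), np.int64(95)), (np.int64(76), np.int64(76), np.int64(75)), (np.int64(75), np.int64(75), np.int64(73)), (np.int64(76), np.int64(76), np.int64(75))]
[322.92998218 203.5709297 ]
w2 ((311.5, 176.5), (37.0, 9.0), 90.0) [0.5281 0.0986 0.018 ] [0.0072 0.0311 0.0074 0.0311]
w3 ((316.0, 205.5), (43.0, 10.0), 90.0) [0.528  0.0984 0.018 ] [0.0065 0.0304 0.0068 0.0304]
```

View pics/w3v.png

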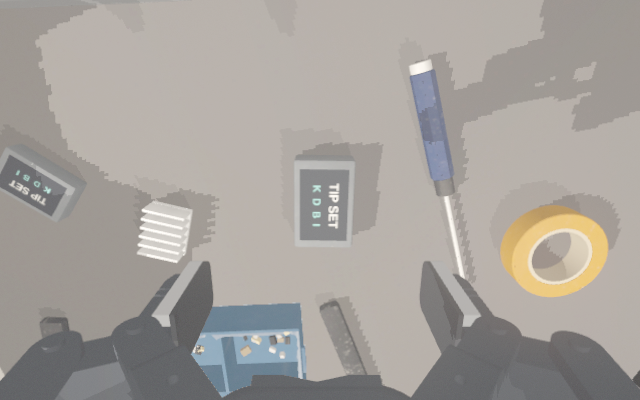

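w3: box top face spans about (295,160)–(352,247), with the back wall as a strip above it. The label is a dark rectangle at (325,205). I'll retune the threshold and triangulate the label.

Run:
```python
from h import *
st()
L={}
for n,c,r in(('w2',(317,175),62),('w3',(323,204),75)):
    F=load(n); b,k,d=boxrect(F,c,-12,r);p=cv2.boxPoints(b)
    P=onz(F,p,.018);print(n,np.round(b[0],1),np.round(b[1],1),round(b[2],1),P.mean(0).round(4),np.linalg.norm(np.roll(P,-1,0)-P,axis=1).round(4))
    g=F['img'].mean(2); m=np.zeros(g.shape,np.uint8); cv2.drawContours(m,[k],-1,1,-1); m=cv2.erode(m,np.ones((7,7)))
    m=m*(g<108).astype(np.uint8) ; m=cv2.morphologyEx(m,cv2.MORPH_CLOSE,np.ones((9,9))); m=cv2.morphologyEx(m,cv2.MORPH_OPEN,np.ones((9,9)))
    k=max(cv2.findContours(m,0,1)[0],key=cv2.contourArea); b=cv2.minAreaRect(k); p=cv2.boxPoints(b)
    p=np.array(sorted(p.tolist(),key=lambda q:(q[1]>b[0][1],q[0]>b[0][0]))); L[n]=p
    print(' label',p.round(1).tolist()); P=onz(F,p,.018); e=P[0]-P[2]+P[1]-P[3]; print('  ',P.mean(0).round(4),np.linalg.norm(P[0]-P[1]).round(4),np.linalg.norm(P[0]-P[2]).round(4),'ang',np.degrees(np.arctan2(e[1],e[0])).round(2))
T=tri(load('w2'),L['w2'],load('w3'),L['w3']);print(T.round(4).tolist(),T.mean(0).round(4))
go(.53,.097,.05,-11)
```

```text
t 3.8 p [0.5291 0.0998 0.1208] yaw -10.98 tilt [-0.0036  0.0001] F [ 0.  -1.4  0.5] w 0.997 g 0.0 j [ 0.05 -0.03  1.93  0.    1.25  0.24]
w2 [317.5 169. ] [84. 51.] 90.0 [0.5339 0.1028 0.018 ] [0.0397 0.0697 0.0428 0.0698]
 label [[298.0, 131.0], [337.0, 131.0], [298.0, 205.0], [337.0, 205.0]]
   [0.5342 0.1039 0.018 ] 0.0305 0.0613 ang 78.61
w3 [324.5 195.5] [ 63. 103.] 0.0 [0.5346 0.1029 0.018 ] [0.0716 0.0397 0.0715 0.0435]
 label [[300.0, 149.0], [348.0, 149.0], [300.0, 240.0], [348.0, 240.0]]
   [0.5344 0.104  0.018 ] 0.0304 0.0631 ang 79.39
[[0.5237, 0.1345, -0.0017, 0.0001], [0.5559, 0.1279, -0.0028, 0.0004], [0.5133, 0.0795, 0.0255, 0.0004], [0.5445, 0.0729, 0.0243, 0.0007]] [5.343e-01 1.037e-01 1.130e-02 4.000e-04]
turn [-0.2   0.03  0.02] shift cm [-0.26  0.15  7.08] norm 7.1
```

Run:
```python
from h import *
L={}
for n,c in(('w2',(317,175)),('w3',(323,204))):
    F=load(n); g=F['img'].mean(2); m=(g<105).astype(np.uint8)
    ks=[k for k in cv2.findContours(m,0,1)[0] if cv2.pointPolygonTest(k,(float(c[0]),float(c[1])),False)>=0 or cv2.contourArea(k)>400 and abs(cv2.minAreaRect(k)[0][0]-c[0])<20 and abs(cv2.minAreaRect(k)[0][1]-c[1])<20]
    k=max(ks,key=cv2.contourArea); b=cv2.minAreaRect(k); p=cv2.boxPoints(b)
    p=np.array(sorted(p.tolist(),key=lambda q:(q[1]>b[0][1],q[0]>b[0][0]))); L[n]=p
    P=onz(F,p,.018); e=P[0]-P[2]+P[1]-P[3]; print(n,p.round(1).tolist(),P.mean(0).round(4),np.linalg.norm(P[0]-P[1]).round(4),np.linalg.norm(P[0]-P[2]).round(4),'ang',np.degrees(np.arctan2(e[1],e[0])).round(2))
    print(g[c[1]-60:c[1]+60:1,c[0]-14].astype(int).tolist())
T=tri(load('w2'),L['w2'],load('w3'),L['w3']);print(T.round(4).tolist(),T.mean(0).round(4))
```

```text
w2 [[298.0, 146.0], [337.0, 146.0], [298.0, 205.0], [337.0, 205.0]] [0.533  0.0981 0.018 ] 0.0309 0.0495 ang 78.61
[116, 117, 117, 116, 117, 116, 117, 116, 117, 116, 116, 116, 116, 116, 117, 116, 104, 87, 86, 85, 80, 81, 84, 88, 120, 136, 140, 142, 144, 143, 141, 102, 79, 74, 74, 74, 75, 74, 74, 74, 74, 74, 76, 74, 74, 75, 75, 75, 75, 74, 75, 73, 74, 74, 74, 75, 74, 75, 74, 75, 73, 75, 74, 74, 74, 75, 75, 75, 74, 75, 75, 76, 75, 74, 75, 76, 75, 74, 74, 75, 74, 74, 74, 74, 74, 75, 75, 76, 74, 75, 75, 143, 149, 149, 151, 150, 141, 129, 127, 128, 128, 126, 127, 127, 127, 128, 128, 127, 126, 126, 127, 127, 126, 127, 127, 126, 127, 128, 127, 127]
w3 [[-0.0, 0.0], [639.0, 0.0], [0.0, 399.0], [639.0, 399.0]] [0.5249 0.0783 0.018 ] 0.3541 0.2951 ang 78.96
[116, 116, 116, 115, 116, 92, 85, 84, 85, 85, 83, 78, 79, 81, 84, 86, 108, 132, 138, 139, 139, 142, 141, 141, 140, 97, 75, 74, 74, 74, 75, 75, 74, 74, 75, 73, 74, 73, 74, 73, 75, 74, 75, 74, 74, 75, 75, 74, 74, 74, 74, 74, 74, 75, 73, 74, 74, 76, 74, 75, 74, 74, 75, 74, 74, 74, 75, 75, 74, 74, 75, 75, 74, 74, 74, 75, 73, 76, 73, 74, 75, 74, 75, 75, 75, 74, 75, 74, 75, 73, 74, 73, 74, 75, 75, 74, 122, 144, 147, 146, 147, 148, 143, 130, 126, 127, 127, 126, 126, 126, 127, 126, 126, 127, 127, 126, 126, 125, 127, 126]
[[0.5473, 0.1692, 0.2528, 0.0124], [0.5466, 0.1693, 0.2449, 0.0157], [0.5362, 0.16, 0.2363, 0.0197], [0.5522, 0.1532, 0.2309, 0.0159]] [0.5456 0.1629 0.2412 0.0159]
```

Run:
```python
from h import *
L={}
for n,c in(('w2',(317,175)),('w3',(323,204))):
    F=load(n); g=F['img'].mean(2); m=np.zeros(g.shape,np.uint8); s=np.s_[c[1]-48:c[1]+48,c[0]-38:c[0]+38]; m[s]=g[s]<105; m[:c[1]-35]=0
    k=max(cv2.findContours(m,0,1)[0],key=cv2.contourArea); q=k.reshape(-1,2).astype(float)
    p=np.array([q[np.argmax(q@v)] for v in((-1,-1),(1,-1),(-1,1),(1,1))])+np.array([(-.5,-.5),(.5,-.5),(-.5,.5),(.5,.5)]); L[n]=p
    P=onz(F,p,.018); e=P[0]-P[2]+P[1]-P[3]; print(n,p.tolist(),P.mean(0).round(4),np.linalg.norm(P[0]-P[1]).round(4),np.linalg.norm(P[0]-P[2]).round(4),'ang',np.degrees(np.arctan2(e[1],e[0])).round(2))
T=tri(load('w2'),L['w2'],load('w3'),L['w3']);print(T.round(4).tolist(),T.mean(0).round(4))
go(T[:,0].mean(),T[:,1].mean(),.05,-11)
```

```text
w2 [[298.5, 145.5], [337.5, 146.5], [298.5, 205.5], [336.5, 205.5]] [0.5332 0.0978 0.018 ] 0.0309 0.0504 ang 78.15
w3 [[299.5, 168.5], [348.5, 169.5], [299.5, 239.5], [345.5, 240.5]] [0.5327 0.0977 0.018 ] 0.0316 0.05 ang 78.21
[[0.5233, 0.1266, 0.0228, 0.0008], [0.5534, 0.1185, 0.0163, 0.0], [0.5123, 0.0765, 0.0178, 0.0003], [0.5433, 0.0711, 0.0206, 0.0005]] [5.331e-01 9.820e-02 1.940e-02 4.000e-04]
turn [-0.2   0.03  0.02] shift cm [-0.09  0.43  7.08] norm 7.1
```

Box top centre is (0.533, 0.098) and its height triangulates to 19 mm against the expected 18. The long axis is at about 78.5°. Descending to grasp.

>>> move_arm([
  [0, 0.4, 1.2, -0.2, 0, 0.5, 0.6],
  [0, 0, 1.2, 0, 0, 0, 0.6],
  [0, 0, 1.2, 0, 0, 0, 0.6],
  [0, 0, 1.2, 0, 0, 0, 0.6],
  [0, 0, 1.2, 0, 0, 0, 0.6],
  [0, 0, 1.2, 0, 0, 0, 0.6],
  [0, 0, 1.2, 0, 0, 0, 0.6],
  [0, 0, 0.6, 0, 0, 0, 0.6],
  [0, 0, 0.5, 0, 0, 0, 0.6],
  [0, 0, 0, 0, 0, 0, 0.6],
  [0, 0, 0, 0, 0, 0, 0.6],
])

```text
time: 4.72
tool_pos: [0.5348, 0.0982, 0.0273]
tool_rot: [0.001, 0.775, 0.632, 0.001]
contact_force: [-0.4, -0.0, -0.0]
gripper_width: 0.802
grasp_force: 0.0
```

Run:
```python
from h import *
st(); go(.533,.0985,.024,-11.5)
```

```text
t 4.72 p [0.5348 0.0982 0.0273] yaw -11.63 tilt [ 0.0034 -0.0007] F [-0.4 -0.  -0. ] w 0.802 g 0.0 j [ 0.05  0.11  1.96 -0.    1.07  0.25]
turn [ 0.2  -0.   -0.13] shift cm [-0.   -0.19  0.33] norm 0.4
```

>>> move_arm([
  [0, -0.2, 0.3, 0, 0, 0, 0.6],
  [0, 0, 0, 0, 0, 0, 0.2],
  [0, 0, 0, 0, 0, 0, -0.2],
  [0, 0, 0, 0, 0, 0, -0.5],
  [0, 0, 0, 0, 0, 0, -0.5],
  [0, 0, 0, 0, 0, 0, -0.5],
  [0, 0, 0, 0, 0, 0, -0.5],
  [0, 0, 0, 0, 0, 0, -0.5],
])

```text
time: 5.38
tool_pos: [0.5334, 0.0986, 0.0251]
tool_rot: [0.002, 0.775, 0.632, 0.002]
contact_force: [-0.3, -0.0, 4.5]
gripper_width: 0.449
grasp_force: 62.1
```

Run:
```python
from h import *
st()
```

```text
t 5.38 p [0.5334 0.0986 0.0251] yaw -11.63 tilt [ 0.0047 -0.0006] F [-0.3 -0.   4.5] w 0.449 g 62.1 j [ 0.05  0.11  1.96 -0.    1.07  0.25]
```

>>> move_arm([
  [0, 0, -0.6, 0, 0, 0, -0.5],
  [0, 0, -1.5, 0, 0, 0, -0.5],
  [0, 0, -2.5, 0, 0, 0, -0.5],
  [0, 0, -2.5, 0, 0, 0, -0.5],
  [0, 0, -2.5, 0, 0, 0, -0.5],
  [0, 0, -2.5, 0, 0, 0, -0.5],
  [0, 0, -1.5, 0, 0, 0, -0.5],
])

```text
time: 5.97
tool_pos: [0.5329, 0.0987, 0.163]
tool_rot: [0.002, 0.775, 0.632, 0.002]
contact_force: [0.5, 0.3, -0.1]
gripper_width: 0.447
grasp_force: 61.6
```

Run:
```python
from h import *
st(); go(.46,.26,.19,-8)
```

```text
t 5.97 p [0.5329 0.0987 0.163 ] yaw -11.62 tilt [ 0.0061 -0.0006] F [ 0.5  0.3 -0.1] w 0.447 g 61.6 j [ 0.05 -0.08  1.89 -0.    1.32  0.25]
turn [ 0.35 -0.03 -3.62] shift cm [14.96 -9.46 -2.7 ] norm 17.9
```

>>> move_arm([
  [0, 0, 0, 0.3, 0, -3.6, -0.5],
  [2.5, -1.6, -0.5, 0, 0, 0, -0.5],
  [2.5, -1.6, -0.5, 0, 0, 0, -0.5],
  [2.5, -1.6, -0.5, 0, 0, 0, -0.5],
  [2.5, -1.6, -0.5, 0, 0, 0, -0.5],
  [2.5, -1.6, -0.5, 0, 0, 0, -0.5],
  [2.5, -1.6, -0.2, 0, 0, 0, -0.5],
  [0, 0, 0, 0, 0, 0, -0.5],
  [0, 0, 0, 0, 0, 0, -0.5],
])

```text
time: 6.72
tool_pos: [0.4572, 0.2614, 0.1871]
tool_rot: [-0.001, 0.754, 0.657, -0.001]
contact_force: [-0.2, -0.5, -0.6]
gripper_width: 0.445
grasp_force: 61.6
```

Run:
```python
from h import *
f=grab('wrist','w4');st()
cv2.imwrite('pics/w4v.png',((f['img']/255.)**.5*255).astype(np.uint8))
go(.4305,.358,.12,-8)
```

```text
t 6.77 p [0.4577 0.2606 0.1869] yaw -7.96 tilt [-0.0026 -0.0007] F [-0.3  0.6 -1.3] w 0.444 g 61.6 j [ 0.38 -0.13  1.9   0.    1.38  0.51]
turn [-0.14  0.06  0.04] shift cm [ 9.27 -4.05  6.69] norm 12.1
```

View pics/w4v.png

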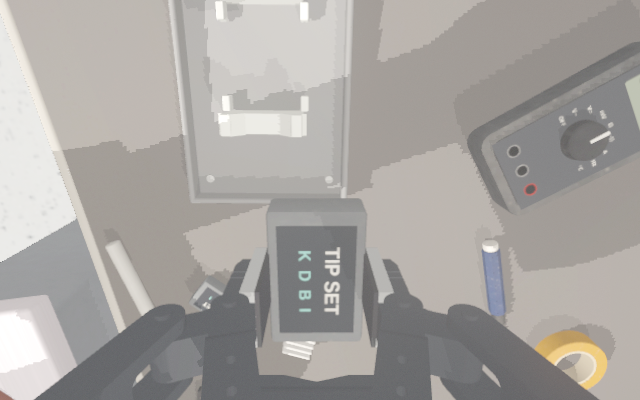

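w4: box held, tray ahead. South rim corners at (191,202) and (345,200ish, partly hidden by the box). Screws at (210,179) and (329,180), south cradle at (262,122), its posts at (227,103) and (304,103). I'll triangulate these against w1.

Run:
```python
from h import *
a,b=load('w1'),load('w4')
def bl(F,c,r,thr):
    g=F['img'].astype(float).mean(2); x,y=c; s=g[y-r:y+r+1,x-r:x+r+1]; w=np.clip(s-thr,0,None); Y,X=np.mgrid[y-r:y+r+1,x-r:x+r+1]; return ((w*X).sum()/w.sum(),(w*Y).sum()/w.sum())
sa=[];sb=[]
for p,q in(((268,243),(210,179)),((361,243),(329,180))):
    for F,c,l in((a,p,sa),(b,q,sb)):
        x,y=c; l.append(bl(F,c,5,np.median(F['img'][y-6:y+7,x-6:x+7].mean(2))+12))
print(np.round(sa,1).tolist(),np.round(sb,1).tolist()); print('screws',tri(a,sa,b,sb).round(4).tolist())
n=[bl(a,c,5,np.median(a['img'][c[1]-6:c[1]+7,c[0]-6:c[0]+7].mean(2))+12) for c in((262,56),(371,57))]
P=onz(a,sa+n,.008); print('4 screws mid',P.mean(0).round(4),P[:,:2].round(4).tolist()); e=P[2]+P[3]-P[0]-P[1]; print('ang',np.degrees(np.arctan2(e[1],e[0])))
print('rim SW',tri(a,[(254,263)],b,[(191,202)]).round(4))
for F,t in((a,'w1'),(b,'w4')):
    g=F['img'].mean(2); m=((g>205)).astype(np.uint8)
    for k in cv2.findContours(m,0,1)[0]:
        if cv2.contourArea(k)>60:
            x,y,w,h=cv2.boundingRect(k)
            if 150<x<400 and y<260: print(t,'white',x,y,x+w,y+h,cv2.approxPolyDP(k,3,True).reshape(-1,2).tolist())
```

```text
[[268.1, 242.1], [360.5, 242.7]] [[210.2, 177.8], [328.5, 178.8]]
screws [[0.3649, 0.2706, 0.0063, 0.0001], [0.4676, 0.2551, 0.0047, 0.0]]
4 screws mid [0.4304 0.3604 0.008 ] [[0.3653, 0.2714], [0.4674, 0.2567], [0.3932, 0.4644], [0.4958, 0.4493]]
ang 81.6901435351309
rim SW [[0.3489 0.2553 0.022  0.0008]]
w1 white 282 202 292 220 [[282, 202], [282, 216], [291, 219], [291, 206]]
w1 white 304 201 339 213 [[304, 202], [306, 212], [330, 205], [338, 207], [329, 202]]
w1 white 302 105 350 133 [[302, 106], [303, 121], [343, 123], [344, 132], [349, 132], [349, 106]]
w1 white 280 104 291 132 [[280, 104], [281, 131], [286, 131], [290, 106]]
w4 white 292 116 301 137 [[292, 116], [292, 135], [300, 136], [300, 116]]
w4 white 218 113 280 136 [[218, 113], [222, 135], [279, 133], [278, 114]]
w4 white 302 97 308 111 [[302, 97], [302, 110], [307, 110], [307, 97]]
w4 white 222 96 230 111 [[222, 96], [223, 110], [229, 110], [228, 96]]
w4 white 300 2 308 21 [[300, 2], [300, 19], [306, 20], [307, 3]]
w4 white 215 1 224 20 [[216, 1], [216, 18], [220, 19], [222, 3]]
```

>>> move_arm([
  [2.3, -1, 1.6, -0.1, 0, 0.2, -0.5],
  [2.3, -1, 1.6, 0, 0, 0, -0.5],
  [2.4, -1.05, 1.6, 0, 0, 0, -0.5],
  [2.4, -1.05, 1.6, 0, 0, 0, -0.5],
  [0, 0, 0, 0, 0, 0, -0.5],
  [0, 0, 0, 0, 0, 0, -0.5],
])

```text
time: 7.27
tool_pos: [0.4303, 0.3586, 0.1215]
tool_rot: [-0.0, 0.756, 0.655, -0.002]
contact_force: [0.9, 0.1, -1.6]
gripper_width: 0.448
grasp_force: 61.6
```

Run:
```python
from h import *
f=grab('wrist','w5');st()
go(.430,.3595,.032,-8.2)
```

```text
t 7.32 p [0.4312 0.3585 0.1228] yaw -8.26 tilt [-0.0011 -0.0015] F [ 0.4 -0.1 -0.2] w 0.447 g 61.6 j [ 0.56  0.02  1.87 -0.    1.26  0.71]
turn [-0.05  0.09 -0.06] shift cm [ 0.08 -0.14  9.08] norm 9.1
```

View pics/w5.png

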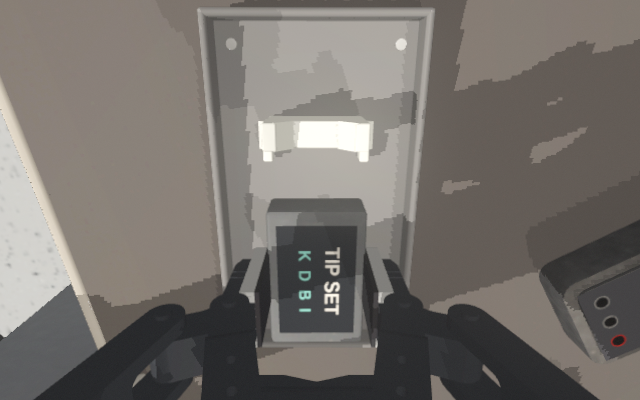

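w5: the box is square to the tray and centred under the cradle's mid column (u≈316). Lowering.

>>> move_arm([
  [0.1, -0.1, 1.5, 0, 0, 0, -0.5],
  [0, 0, 1.5, 0, 0, 0, -0.5],
  [0, 0, 1.5, 0, 0, 0, -0.5],
  [0, 0, 1.5, 0, 0, 0, -0.5],
  [0, 0, 1, 0, 0, 0, -0.5],
  [0, 0, 0.6, 0, 0, 0, -0.5],
  [0, 0, 0.4, 0, 0, 0, -0.5],
  [0, 0, 0.4, 0, 0, 0, -0.5],
  [0, 0, 0, 0, 0, 0, -0.5],
])

```text
time: 8.07
tool_pos: [0.4304, 0.3604, 0.0394]
tool_rot: [0.0, 0.756, 0.654, -0.0]
contact_force: [-0.1, 0.5, -1.4]
gripper_width: 0.451
grasp_force: 61.6
```

Run:
```python
from h import *
st();go(.430,.3595,.032,-8.2)
f=load('w5');P=onz(f,[(269,213),(365,213),(357,341),(274,341)],.1157);print(P.round(4).tolist(),P.mean(0))
```

```text
t 8.07 p [0.4304 0.3604 0.0394] yaw -8.25 tilt [ 0.     -0.0001] F [-0.1  0.5 -1.4] w 0.451 g 61.6 j [ 0.56  0.13  1.91 -0.    1.1   0.71]
turn [ 0.    0.01 -0.05] shift cm [-0.09 -0.02  0.74] norm 0.7
[[0.4174, 0.3904, 0.1157], [0.454, 0.3851, 0.1157], [0.4444, 0.3263, 0.1157], [0.4086, 0.3314, 0.1157]] [0.4311076  0.35830559 0.1157    ]
```

>>> move_arm([
  [-0.1, 0, 0.3, 0, 0, 0, -0.5],
  [0, 0, 0.3, 0, 0, 0, -0.5],
  [0, 0, 0.1, 0, 0, 0, -0.5],
  [0, 0, 0.1, 0, 0, 0, -0.5],
  [0, 0, 0, 0, 0, 0, -0.5],
  [0, 0, 0, 0, 0, 0, -0.5],
])

```text
time: 8.57
tool_pos: [0.43, 0.3597, 0.0315]
tool_rot: [0.0, 0.756, 0.655, 0.0]
contact_force: [0.2, 1.0, -0.1]
gripper_width: 0.445
grasp_force: 61.6
```

>>> move_arm([
  [0, 0, 0.1, 0, 0, 0, -0.5],
  [0, 0, 0, 0, 0, 0, -0.5],
  [0, 0, 0, 0, 0, 0, -0.1],
  [0, 0, 0, 0, 0, 0, 0],
  [0, 0, 0, 0, 0, 0, 0.2],
  [0, 0, 0, 0, 0, 0, 0.3],
  [0, 0, 0, 0, 0, 0, 0.3],
  [0, 0, 0, 0, 0, 0, 0.3],
])

```text
time: 9.23
tool_pos: [0.4299, 0.3596, 0.0303]
tool_rot: [0.0, 0.756, 0.655, -0.0]
contact_force: [0.3, 0.5, 0.0]
gripper_width: 0.65
grasp_force: 0.0
```

>>> move_arm([
  [0, 0, -0.8, 0, 0, 0, 0.3],
  [0, 0, -2, 0, 0, 0, 0.3],
  [0, 0, -3, 0, 0, 0, 0.3],
  [0, 0, -3, 0, 0, 0, 0.3],
  [0, 0, -3, 0, 0, 0, 0.3],
  [0, 0, -3, 0, 0, 0, 0.3],
  [0, 0, -2, 0, 0, 0, 0.3],
  [0, 0, 0, 0, 0, 0, 0.3],
])

```text
time: 9.9
tool_pos: [0.4326, 0.3614, 0.2056]
tool_rot: [0.001, 0.756, 0.655, 0.006]
contact_force: [0.7, 0.0, 1.0]
gripper_width: 0.649
grasp_force: 0.0
```

Run:
```python
from h import *
f=grab('wrist','w6');st()
x=load('w3');
# brush coarse mid from top view: handle centre
go(.532,-.0521,.15,8)
```

```text
t 9.95 p [0.4316 0.3606 0.2025] yaw -8.23 tilt [0.006  0.0037] F [-0.6 -0.2 -0.3] w 0.654 g 0.0 j [ 0.56 -0.07  1.81 -0.    1.39  0.71]
turn [  0.34  -0.21 -16.22] shift cm [-42.27   4.2    5.25] norm 42.8
```

View pics/w6.png

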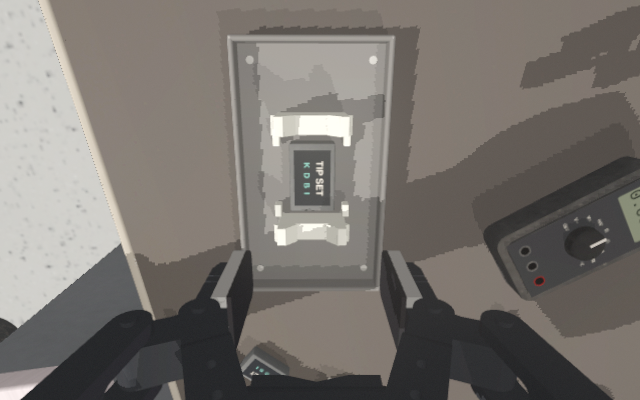

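w6: the box lies flat in the nest between the two cradles, centred at (312,177), printed face up. Moving to the brush.

>>> move_arm([
  [0, 0, 0, 0.3, -0.2, -5.4, 0.3],
  [0, 0, 0, 0, 0, -5.4, 0.3],
  [0, 0, 0, 0, 0, -5.4, 0.3],
  [-3, 0.3, 0.37, 0, 0, 0, 0.3],
  [-3, 0.3, 0.37, 0, 0, 0, 0.3],
  [-3, 0.3, 0.37, 0, 0, 0, 0.3],
  [-3, 0.3, 0.37, 0, 0, 0, 0.3],
  [-3, 0.3, 0.37, 0, 0, 0, 0.3],
  [-3, 0.3, 0.37, 0, 0, 0, 0.3],
  [-3, 0.3, 0.37, 0, 0, 0, 0.3],
  [-3, 0.3, 0.37, 0, 0, 0, 0.3],
  [-3, 0.3, 0.37, 0, 0, 0, 0.3],
  [-3, 0.3, 0.37, 0, 0, 0, 0.3],
  [-3, 0.3, 0.37, 0, 0, 0, 0.3],
  [-3, 0.3, 0.37, 0, 0, 0, 0.3],
  [-3, 0.3, 0.37, 0, 0, 0, 0.3],
  [-3, 0.3, 0.37, 0, 0, 0, 0.3],
  [0, 0, 0, 0, 0, 0, 0.3],
  [0, 0, 0, 0, 0, 0, 0.3],
])

```text
time: 11.53
tool_pos: [0.5285, -0.0516, 0.1453]
tool_rot: [-0.003, 0.657, 0.754, -0.004]
contact_force: [-0.3, 0.2, 0.0]
gripper_width: 0.653
grasp_force: 0.0
```

Run:
```python
from h import *
f=grab('wrist','w7');st();go(.532,-.0521,.10,8)
pr=proj(f,onz(load('top0'),[(374,167),(402,165),(430,160),(440,159)],.009));print(pr.round(0).tolist())
im=f['img'].astype(int)
for v in (int(pr[1][1])-15,int(pr[1][1])+15):
    u=int(pr[1][0]); print(v,[ ''.join(f'{a},{b},{c};') for a,b,c in im[v,u-40:u+40:3]])
```

```text
t 11.58 p [ 0.5285 -0.0506  0.1457] yaw 7.9 tilt [-0.0086 -0.0019] F [-0.6 -0.1  0.3] w 0.646 g 0.0 j [-0.23 -0.08  1.92 -0.    1.31 -0.37]
turn [-0.5   0.04 -0.1 ] shift cm [-0.2   0.32  4.57] norm 4.6
[[322.0, 101.0], [318.0, 187.0], [322.0, 263.0], [322.0, 288.0]]
172 ['124,132,141;', '124,132,141;', '123,132,140;', '122,132,140;', '123,132,141;', '123,132,141;', '123,132,141;', '124,133,142;', '122,131,141;', '123,133,142;', '123,131,141;', '80,83,87;', '82,85,90;', '81,85,88;', '79,81,85;', '81,85,90;', '76,79,83;', '74,76,79;', '92,99,107;', '93,99,106;', '92,99,108;', '92,99,107;', '120,129,137;', '122,132,140;', '123,132,141;', '123,132,141;', '122,132,140;']
202 ['123,133,141;', '124,132,142;', '124,132,141;', '124,132,142;', '123,133,142;', '123,133,142;', '123,133,142;', '123,132,141;', '121,131,141;', '122,133,141;', '123,133,141;', '95,100,107;', '84,88,94;', '80,84,89;', '80,84,89;', '78,83,86;', '75,80,84;', '71,76,80;', '82,88,96;', '91,99,107;', '92,99,106;', '95,103,111;', '99,107,115;', '122,132,140;', '122,131,140;', '121,131,140;', '123,131,141;']
```

>>> move_arm([
  [-0.2, 0.3, 1.5, -0.5, 0, 0, 0.3],
  [0, 0, 1.5, 0, 0, 0, 0.3],
  [0, 0, 1.5, 0, 0, 0, 0.3],
  [0, 0, 0, 0, 0, 0, 0.2],
  [0, 0, 0, 0, 0, 0, 0.2],
])

```text
time: 12.0
tool_pos: [0.5316, -0.0509, 0.1011]
tool_rot: [0.0, 0.656, 0.755, -0.0]
contact_force: [0.5, 0.1, 0.1]
gripper_width: 0.599
grasp_force: 0.0
```

```bash
cat > b.py <<'E'
from h import *
f=grab('wrist','w8');st()
D={}
for n in('w7','w8'):
    F=load(n); pr=proj(F,onz(load('top0'),[(374,167),(402,165),(430,160)],.009)).astype(int)
    im=F['img'].astype(float); g=cv2.GaussianBlur(im.mean(2),(3,3),0); m=np.zeros(g.shape,np.uint8); x0=pr[:,0].min()-40;x1=pr[:,0].max()+40
    m[:320,x0:x1]=(g<91)[:320,x0:x1]; m=cv2.morphologyEx(m,cv2.MORPH_CLOSE,np.ones((5,5))); m=cv2.morphologyEx(m,cv2.MORPH_OPEN,np.ones((5,5)))
    nl,lab,stt,_=cv2.connectedComponentsWithStats(m); i=lab[pr[1][1],pr[1][0]]
    m=(lab==i).astype(np.uint8); r=[]
    for v in range(400):
        u=np.flatnonzero(m[v]); 
        if len(u): r.append((v,u[0]-.5,u[-1]+.5))
    r=np.array(r); print(n,'pred',pr.tolist(),'rows',r[0],r[-1]); print(r[::12].tolist())
    D[n]=r
    v=r[:,0]; s=slice(len(v)//10,-len(v)//10 or None)
    l=np.polyfit(v[s],r[s,1],1); q=np.polyfit(v[s],r[s,2],1); vv=np.array([v[0],v[-1]]); print('  lines',l.round(3),q.round(3))
    for z in(.004,.009): 
        A=onz(F,np.c_[np.polyval(l,vv),vv],z);B=onz(F,np.c_[np.polyval(q,vv),vv],z); M=(A+B)/2; d=M[0]-M[1]
        print('  z',z,'ends',M[:,:2].round(4).tolist(),'w',np.linalg.norm(A-B,axis=1).round(4),'len',np.linalg.norm(d).round(4),'ang',np.degrees(np.arctan2(d[1],d[0])).round(2))
E
python3 b.py
```

```text
t 12.05 p [ 0.5325 -0.0513  0.1023] yaw 8.05 tilt [ 0.0025 -0.0015] F [ 0.  -0.2  0.5] w 0.6 g 0.0 j [-0.23 -0.02  1.95 -0.    1.21 -0.37]
w7 pred [[322, 101], [317, 187], [322, 263]] rows [ 0.000e+00 -5.000e-01  6.395e+02] [ 3.990e+02 -5.000e-01  6.395e+02]
[[0.0, -0.5, 639.5], [12.0, -0.5, 639.5], [24.0, -0.5, 639.5], [36.0, -0.5, 639.5], [48.0, -0.5, 639.5], [60.0, -0.5, 639.5], [72.0, -0.5, 639.5], [84.0, -0.5, 639.5], [96.0, -0.5, 639.5], [108.0, -0.5, 639.5], [120.0, -0.5, 639.5], [132.0, -0.5, 639.5], [144.0, -0.5, 639.5], [156.0, -0.5, 639.5], [168.0, -0.5, 639.5], [180.0, -0.5, 639.5], [192.0, -0.5, 639.5], [204.0, -0.5, 639.5], [216.0, -0.5, 639.5], [228.0, -0.5, 639.5], [240.0, -0.5, 639.5], [252.0, -0.5, 639.5], [264.0, -0.5, 639.5], [276.0, -0.5, 639.5], [288.0, -0.5, 639.5], [300.0, -0.5, 639.5], [312.0, -0.5, 639.5], [324.0, -0.5, 639.5], [336.0, -0.5, 639.5], [348.0, -0.5, 639.5], [360.0, -0.5, 639.5], [372.0, -0.5, 639.5], [384.0, -0.5, 639.5], [396.0, -0.5, 639.5]]
  lines [-0.  -0.5] [ -0.  639.5]
  z 0.004 ends [[0.5113, 0.0741], [0.5556, -0.2561]] w [0.4178 0.595
[... 491 characters left out ...]
[144.0, -0.5, 639.5], [156.0, -0.5, 639.5], [168.0, -0.5, 639.5], [180.0, -0.5, 639.5], [192.0, -0.5, 639.5], [204.0, -0.5, 639.5], [216.0, -0.5, 639.5], [228.0, -0.5, 639.5], [240.0, -0.5, 639.5], [252.0, -0.5, 639.5], [264.0, -0.5, 639.5], [276.0, -0.5, 639.5], [288.0, -0.5, 639.5], [300.0, -0.5, 639.5], [312.0, -0.5, 639.5], [324.0, -0.5, 639.5], [336.0, -0.5, 639.5], [348.0, -0.5, 639.5], [360.0, -0.5, 639.5], [372.0, -0.5, 639.5], [384.0, -0.5, 639.5], [396.0, -0.5, 639.5]]
  lines [-0.  -0.5] [ -0.  639.5]
  z 0.004 ends [[0.5176, 0.0669], [0.5569, -0.2079]] w [0.3481 0.4965] len 0.2776 ang 98.15
  z 0.009 ends [[0.5176, 0.066], [0.5561, -0.2026]] w [0.3402 0.4853] len 0.2713 ang 98.15
```

```bash
sed -i "s/f=grab('wrist','w8');st()/f=load('w8')/; s/(g<91)/(g<95)/; s/np.ones((5,5))); m=cv2.morphologyEx(m,cv2.MORPH_OPEN/np.ones((9,9))); m=cv2.morphologyEx(m,cv2.MORPH_OPEN/; s/i=lab\[.*$/i=1+np.argmax(stt[1:,4]); print(stt[1:].tolist())/" b.py; python3 b.py
```

```text
[[308, 98, 24, 191, 3810]]
w7 pred [[322, 101], [317, 187], [322, 263]] rows [ 98.  319.5 326.5] [288.  315.5 328.5]
[[98.0, 319.5, 326.5], [110.0, 307.5, 330.5], [122.0, 307.5, 330.5], [134.0, 308.5, 330.5], [146.0, 308.5, 330.5], [158.0, 308.5, 330.5], [170.0, 309.5, 330.5], [182.0, 312.5, 331.5], [194.0, 310.5, 331.5], [206.0, 310.5, 331.5], [218.0, 310.5, 331.5], [230.0, 311.5, 331.5], [242.0, 315.5, 331.5], [254.0, 312.5, 331.5], [266.0, 314.5, 329.5], [278.0, 314.5, 329.5]]
  lines [4.40000e-02 3.02058e+02] [6.00000e-03 3.29809e+02]
  z 0.004 ends [[0.5207, 0.0138], [0.546, -0.1394]] w [0.0172 0.0142] len 0.1553 ang 99.38
  z 0.009 ends [[0.5207, 0.0141], [0.5455, -0.1363]] w [0.0168 0.014 ] len 0.1524 ang 99.38
[[271, 92, 5, 7, 35], [299, 102, 29, 218, 5122]]
w8 pred [[316, 105], [311, 207], [316, 294]] rows [102.  312.5 320.5] [319.  308.5 324.5]
[[102.0, 312.5, 320.5], [114.0, 298.5, 325.5], [126.0, 298.5, 325.5], [138.0, 299.5, 325.5], [150.0, 299.5, 326.5], [162.0, 300.5, 326.5], [174.0, 300.5, 326.5], [186.0, 301.5, 326.5], [198.0, 305.5, 326.5], [210.0, 302.5, 326.5], [222.0, 302.5, 326.5], [234.0, 302.5, 327.5], [246.0, 302.5, 327.5], [258.0, 303.5, 327.5], [270.0, 310.5, 327.5], [282.0, 305.5, 327.5], [294.0, 307.5, 325.5], [306.0, 307.5, 325.5], [318.0, 308.5, 324.5]]
  lines [4.70000e-02 2.92856e+02] [9.00000e-03 3.24781e+02]
  z 0.004 ends [[0.5207, 0.0138], [0.5459, -0.137]] w [0.0168 0.0144] len 0.1529 ang 99.48
  z 0.009 ends [[0.5207, 0.0141], [0.5453, -0.1333]] w [0.0164 0.0141] len 0.1494 ang 99.48
```

Run:
```python
from h import *
print(tri(load('w7'),[(319,98),(322,288.5)],load('w8'),[(312.2,102),(316.5,319.5)]).round(4))
f=load('top0')
for z in(0,.02,.04): print(z,onz(f,[(372,178),(402,183),(450,190)],z)[:,:2].round(3).tolist())
im=f['img'].astype(int); b=(im[...,0]-im[...,2]>25).astype(np.uint8); k=[k for k in cv2.findContours(b,0,1)[0] if cv2.contourArea(k)>1500 and 360<k[:,0,0].mean()<460]
print([cv2.boxPoints(cv2.minAreaRect(q)).round(0).tolist() for q in k])
st(); go(.5313,-.0501,.05,9.4)
```

```text
[[ 5.210e-01  1.450e-02  1.600e-02  1.000e-04]
 [ 5.471e-01 -1.531e-01 -1.680e-02  1.000e-04]]
0 [[0.5, 0.015], [0.49, -0.053], [0.476, -0.162]]
0.02 [[0.498, 0.018], [0.488, -0.048], [0.474, -0.156]]
0.04 [[0.496, 0.02], [0.486, -0.044], [0.473, -0.149]]
[[[365.0, 231.0], [373.0, 177.0], [450.0, 188.0], [443.0, 242.0]]]
t 12.05 p [ 0.5325 -0.0513  0.1023] yaw 8.05 tilt [ 0.0025 -0.0015] F [ 0.  -0.2  0.5] w 0.6 g 0.0 j [-0.23 -0.02  1.95 -0.    1.21 -0.37]
turn [ 0.13  0.11 -1.35] shift cm [ 0.14 -0.1   5.23] norm 5.2
```

Run:
```python
from h import *
a,b=load('w2'),load('w3')
print(tri(a,[(299,263),(300,284)],b,[(301,304),(303,332)]).round(4))
print(tri(load('top0'),[(373,177)],load('scene0'),[(348,191)]).round(4))
P=onz(a,[(299,263)],0);print(P, 'h from w2,w3:',[ (lambda c,d:(c+d[0]*(((P[0]-c)@[0,1,0])/d[0][1]))[2])(*ray(F,[q])) for F,q in((a,(300,284)),(b,(303,332)))])
```

```text
[[0.4995 0.0163 0.0034 0.0009]
 [0.4999 0.0072 0.0248 0.0016]]
[[0.4991 0.0142 0.0207 0.0038]]
[[0.49852631 0.01455049 0.        ]] h from w2,w3: [np.float64(0.036955325281281204), np.float64(0.034314013013154426)]
```

>>> move_arm([
  [0.1, -0.1, 0, 0.1, 0.1, -1.3, -0.1],
  [0, 0, 0.6, 0, 0, 0, -0.2],
  [0, 0, 1.2, 0, 0, 0, -0.2],
  [0, 0, 1.2, 0, 0, 0, -0.2],
  [0, 0, 1.2, 0, 0, 0, -0.2],
  [0, 0, 1.2, 0, 0, 0, -0.2],
  [0, 0, 0, 0, 0, 0, -0.2],
  [0, 0, 0, 0, 0, 0, -0.2],
])

```text
time: 12.72
tool_pos: [0.5306, -0.0512, 0.0465]
tool_rot: [-0.001, 0.648, 0.762, -0.001]
contact_force: [0.6, -0.6, 0.0]
gripper_width: 0.401
grasp_force: 0.0
```

Run:
```python
from h import *
f=grab('wrist','w9');st();go(.5313,-.0501,.023,9.4)
g=cv2.GaussianBlur(f['img'].astype(float).mean(2),(3,3),0)
for v in(120,160,200,240,280): print(v,g[v,250:400:4].astype(int).tolist())
```

```text
t 12.77 p [ 0.5315 -0.0515  0.0477] yaw 9.27 tilt [-0.0001 -0.    ] F [ 0.5 -0.9 -0. ] w 0.402 g 0.0 j [-0.24  0.06  1.97 -0.    1.11 -0.4 ]
turn [-0.    0.   -0.13] shift cm [0.14 0.01 2.47] norm 2.5
120 [153, 157, 82, 82, 137, 138, 138, 138, 138, 138, 138, 138, 94, 94, 91, 90, 90, 90, 88, 96, 83, 88, 92, 92, 92, 106, 125, 126, 127, 138, 137, 138, 138, 138, 138, 137, 137, 138]
160 [131, 120, 127, 128, 128, 139, 139, 138, 139, 138, 138, 139, 105, 92, 90, 89, 87, 86, 84, 83, 78, 96, 91, 91, 92, 112, 126, 126, 132, 138, 138, 138, 138, 137, 138, 138, 138, 137]
200 [138, 139, 139, 139, 139, 139, 139, 139, 139, 139, 139, 138, 118, 91, 90, 90, 88, 88, 93, 83, 71, 104, 105, 105, 104, 136, 138, 137, 138, 138, 138, 137, 138, 137, 138, 137, 137, 137]
240 [139, 139, 139, 139, 139, 139, 139, 139, 139, 138, 138, 139, 133, 128, 125, 112, 92, 70, 71, 75, 73, 104, 104, 104, 104, 104, 105, 104, 104, 104, 104, 104, 104, 104, 104, 105, 104, 104]
280 [132, 137, 137, 127, 49, 48, 48, 103, 138, 139, 138, 139, 125, 93, 92, 92, 89, 87, 87, 82, 73, 104, 104, 103, 111, 137, 102, 47, 47, 51, 125, 136, 136, 130, 56, 56, 56, 88]
```

Brush mid column (u≈316) sits midway between the fingers (275 to 357). Descending the last 2.4 cm and gripping.

>>> move_arm([
  [0.1, 0, 0.8, 0, 0, 0, -0.2],
  [0, 0, 0.8, 0, 0, 0, -0.2],
  [0, 0, 0.4, 0, 0, 0, -0.2],
  [0, 0, 0.3, 0, 0, 0, -0.2],
  [0, 0, 0, 0, 0, 0, -0.2],
  [0, 0, 0, 0, 0, 0, -0.4],
  [0, 0, 0, 0, 0, 0, -0.6],
  [0, 0, 0, 0, 0, 0, -0.8],
  [0, 0, 0, 0, 0, 0, -1],
  [0, 0, 0, 0, 0, 0, -1],
  [0, 0, 0, 0, 0, 0, -1],
])

```text
time: 13.68
tool_pos: [0.5321, -0.0506, 0.0259]
tool_rot: [0.001, 0.648, 0.762, 0.001]
contact_force: [-0.3, -0.1, 2.1]
gripper_width: 0.149
grasp_force: 58.8
```

The tips barely overlap the 9 mm brush at this height, so I'll reopen, go 4 mm lower and regrip.

>>> move_arm([
  [0, 0, 0, 0, 0, 0, -0.4],
  [0, 0, 0, 0, 0, 0, -0.3],
  [0, 0, 0, 0, 0, 0, -0.3],
  [0, 0, 0.3, 0, 0, 0, -0.3],
  [0, 0, 0.1, 0, 0, 0, -0.3],
  [0, 0, 0, 0, 0, 0, -0.3],
])

```text
time: 14.18
tool_pos: [0.5311, -0.0504, 0.0207]
tool_rot: [0.0, 0.648, 0.762, -0.0]
contact_force: [-0.5, -0.1, -0.4]
gripper_width: 0.352
grasp_force: 0.0
```

>>> move_arm([
  [0, 0, 0, 0, 0, 0, -0.5],
  [0, 0, 0, 0, 0, 0, -0.6],
  [0, 0, 0, 0, 0, 0, -0.7],
  [0, 0, 0, 0, 0, 0, -1],
  [0, 0, 0, 0, 0, 0, -1],
  [0, 0, 0, 0, 0, 0, -1],
  [0, 0, 0, 0, 0, 0, -1],
])

```text
time: 14.77
tool_pos: [0.5319, -0.0505, 0.0216]
tool_rot: [0.001, 0.648, 0.762, 0.0]
contact_force: [-0.3, -0.1, 1.8]
gripper_width: 0.158
grasp_force: 60.7
```

Run:
```python
from h import *
st()
```

```text
t 14.77 p [ 0.5319 -0.0505  0.0216] yaw 9.27 tilt [ 0.0016 -0.0005] F [-0.3 -0.1  1.8] w 0.158 g 60.7 j [-0.23  0.1   1.98 -0.    1.06 -0.4 ]
```

>>> move_arm([
  [0, 0, -0.5, 0, 0, 0, -1],
  [0, 0, -1, 0, 0, 0, -1],
  [0, 0, -2, 0, 0, 0, -1],
  [0, 0, -2.5, 0, 0, 0, -1],
  [0, 0, -2.5, 0, 0, 0, -1],
  [0, 0, -2.5, 0, 0, 0, -1],
  [0, 0, -2, 0, 0, 0, -1],
  [0, 0, -1, 0, 0, 0, -1],
  [0, 0, 0, 0, 0, 0, -1],
])

```text
time: 15.52
tool_pos: [0.5333, -0.0508, 0.1651]
tool_rot: [0.003, 0.648, 0.762, 0.002]
contact_force: [1.1, -0.3, 0.1]
gripper_width: 0.158
grasp_force: 60.5
```

Run:
```python
from h import *
f=grab('wrist','w10');st();go(.430,.3595,.16,-8.2)
a=load('w6'); g=a['img'].mean(2); m=(g>200).astype(np.uint8)
for k in cv2.findContours(m,0,1)[0]:
    x,y,w,h=cv2.boundingRect(k)
    if cv2.contourArea(k)>15 and 255<x<370 and 100<y<255: print(x,y,x+w,y+h)
```

```text
t 15.57 p [ 0.5322 -0.0506  0.1628] yaw 9.27 tilt [ 0.0039 -0.001 ] F [-0.6 -0.2 -0.3] w 0.159 g 60.5 j [-0.23 -0.1   1.91 -0.    1.32 -0.4 ]
turn [ 0.23  0.06 17.47] shift cm [ 39.13 -15.96   0.28] norm 42.3
338 229 348 245
274 223 331 245
342 205 349 216
275 205 281 217
270 115 351 146
```

>>> move_arm([
  [0, 0, 0, 0.2, 0.1, 5.8, -1],
  [0, 0, 0, 0, 0, 5.8, -1],
  [0, 0, 0, 0, 0, 5.9, -1],
  [2.45, -1, 0, 0, 0, 0, -1],
  [2.45, -1, 0, 0, 0, 0, -1],
  [2.45, -1, 0, 0, 0, 0, -1],
  [2.45, -1, 0, 0, 0, 0, -1],
  [2.45, -1, 0, 0, 0, 0, -1],
  [2.45, -1, 0, 0, 0, 0, -1],
  [2.45, -1, 0, 0, 0, 0, -1],
  [2.45, -1, 0, 0, 0, 0, -1],
  [2.45, -1, 0, 0, 0, 0, -1],
  [2.45, -1, 0, 0, 0, 0, -1],
  [2.45, -1, 0, 0, 0, 0, -1],
  [2.45, -1, 0, 0, 0, 0, -1],
  [2.45, -1, 0, 0, 0, 0, -1],
  [2.45, -1, 0, 0, 0, 0, -1],
  [2.45, -1, 0, 0, 0, 0, -1],
  [2.45, -1, 0, 0, 0, 0, -1],
  [0, 0, 0, 0, 0, 0, -1],
])

```text
time: 17.23
tool_pos: [0.4269, 0.3631, 0.1596]
tool_rot: [-0.002, 0.755, 0.656, -0.002]
contact_force: [0.5, -0.3, -0.9]
gripper_width: 0.159
grasp_force: 60.5
```

Run:
```python
from h import *
f=grab('wrist','w11');st();go(.430,.3595,.09,-8.2)
a=load('w6'); S,N=onz(a,[(311,230),(310.7,120)],.046);d=N-S
print('cradle axis x at y=.3595:',S[0]+d[0]*(.3595-S[1])/d[1],'ang',np.degrees(np.arctan2(d[1],d[0])))
# held brush in w11: dark strip rows
g=cv2.GaussianBlur(f['img'].astype(float).mean(2),(3,3),0); R=[]
for v in range(20,300,20):
    u=np.flatnonzero(g[v,280:350]<95)+280; R.append((v,int(u.min()) if len(u) else -1,int(u.max()) if len(u) else -1))
print(R)
print('far end line v (u=310..320):',[ (v,int(g[v,315])) for v in range(0,140,6)])
t=.0; s=manip.state(); p=np.array(s['tool_pos']); y=np.array([.139,.990,0])
print('pred far end, top face', proj(f,[p+y*.065+[0,0,-.0126]]).round(1),'mid',proj(f,[p+[0,0,-.0126]]).round(1))
```

```text
t 17.28 p [0.4275 0.3613 0.1596] yaw -8.05 tilt [-0.0059 -0.0011] F [ 0.1 -1.2  0. ] w 0.158 g 60.5 j [ 0.57 -0.03  1.85  0.    1.33  0.71]
turn [-0.33  0.11  0.15] shift cm [-0.15  0.27  6.96] norm 7.0
cradle axis x at y=.3595: 0.43008979547484577 ang 81.63854152755145
[(20, 280, 349), (40, -1, -1), (60, -1, -1), (80, -1, -1), (100, -1, -1), (120, 299, 333), (140, 298, 335), (160, 297, 335), (180, 297, 342), (200, 298, 342), (220, 297, 342), (240, 299, 334), (260, 280, 337), (280, 292, 340)]
far end line v (u=310..320): [(0, 117), (6, 117), (12, 118), (18, 92), (24, 92), (30, 164), (36, 156), (42, 168), (48, 168), (54, 169), (60, 169), (66, 169), (72, 170), (78, 165), (84, 158), (90, 158), (96, 158), (102, 158), (108, 122), (114, 122), (120, 86), (126, 95), (132, 94), (138, 97)]
pred far end, top face [[316.1 122.3]] mid [[316.3 275.4]]
```

>>> move_arm([
  [-0.1, 0.2, 1, -0.3, 0.1, 0.2, -1],
  [-0.1, 0.1, 1.5, 0, 0, 0, -1],
  [0, 0, 1.5, 0, 0, 0, -1],
  [0, 0, 1.5, 0, 0, 0, -1],
  [0, 0, 1.2, 0, 0, 0, -1],
  [0, 0, 0.8, 0, 0, 0, -1],
  [0, 0, 0.5, 0, 0, 0, -1],
  [0, 0, 0, 0, 0, 0, -1],
  [0, 0, 0, 0, 0, 0, -1],
])

```text
time: 18.03
tool_pos: [0.4323, 0.358, 0.0821]
tool_rot: [0.0, 0.757, 0.653, 0.002]
contact_force: [0.6, 0.6, -0.1]
gripper_width: 0.163
grasp_force: 60.5
```

Run:
```python
from h import *
f=grab('wrist','w12');st();go(.430,.3595,.0556,-8.3)
g=f['img'].astype(float).mean(2)
for v in (130,150,170): print(v,g[v,235:400:5].astype(int).tolist())
print('pred far end', proj(f,[np.array(manip.state()['tool_pos'])+np.array([.139,.990,0])*.065+[0,0,-.0126]]).round(1),[(v,int(g[v,315])) for v in range(60,140,4)])
```

```text
t 18.08 p [0.4326 0.3583 0.0827] yaw -8.44 tilt [0.004  0.0026] F [ 0.1 -0.2  0.5] w 0.161 g 60.5 j [0.56 0.07 1.9  0.   1.18 0.71]
turn [ 0.2  -0.18 -0.14] shift cm [ 0.08 -0.28  2.71] norm 2.7
130 [155, 199, 165, 165, 166, 166, 166, 166, 166, 174, 190, 189, 182, 91, 92, 92, 92, 93, 86, 89, 77, 225, 165, 164, 166, 164, 165, 164, 168, 168, 136, 136, 135]
150 [170, 183, 248, 244, 242, 206, 196, 184, 184, 184, 192, 244, 218, 93, 90, 89, 88, 87, 84, 83, 73, 253, 253, 234, 185, 203, 212, 212, 205, 135, 136, 135, 152]
170 [168, 169, 169, 254, 241, 155, 121, 121, 157, 93, 91, 92, 91, 90, 89, 86, 85, 83, 82, 81, 69, 91, 89, 135, 135, 142, 253, 252, 135, 136, 169, 170, 170]
pred far end [[313.  117.1]] [(60, 156), (64, 156), (68, 156), (72, 155), (76, 155), (80, 155), (84, 155), (88, 155), (92, 155), (96, 157), (100, 119), (104, 119), (108, 120), (112, 119), (116, 119), (120, 81), (124, 88), (128, 90), (132, 89), (136, 93)]
```

>>> move_arm([
  [0.1, -0.2, 0.4, 0.1, -0.1, 0, -1],
  [0, 0, 0.5, 0, 0, 0, -1],
  [0, 0, 0.5, 0, 0, 0, -1],
  [0, 0, 0.4, 0, 0, 0, -1],
  [0, 0, 0.3, 0, 0, 0, -1],
  [0, 0, 0.2, 0, 0, 0, -1],
  [0, 0, 0, 0, 0, 0, -1],
  [0, 0, 0, 0, 0, 0, -1],
])

```text
time: 18.75
tool_pos: [0.4302, 0.3594, 0.0589]
tool_rot: [0.0, 0.757, 0.653, 0.0]
contact_force: [0.3, -0.8, -0.4]
gripper_width: 0.162
grasp_force: 60.5
```

Run:
```python
from h import *
st();go(.430,.3595,.0556,-8.3)
```

```text
t 18.75 p [0.4302 0.3594 0.0589] yaw -8.43 tilt [0.0007 0.0004] F [ 0.3 -0.8 -0.4] w 0.162 g 60.5 j [ 0.56  0.1   1.91 -0.    1.14  0.71]
turn [ 0.04 -0.03 -0.13] shift cm [ 0.   -0.03  0.33] norm 0.3
```

>>> move_arm([
  [0, 0, 0.1, 0, 0, 0, -1],
  [0, 0, 0.1, 0, 0, 0, -1],
  [0, 0, 0.1, 0, 0, 0, -1],
  [0, 0, 0, 0, 0, 0, -1],
  [0, 0, 0, 0, 0, 0, -1],
])

```text
time: 19.17
tool_pos: [0.4302, 0.3594, 0.056]
tool_rot: [0.0, 0.757, 0.653, 0.0]
contact_force: [0.5, -0.5, -0.5]
gripper_width: 0.158
grasp_force: 60.5
```

>>> move_arm([
  [0, 0, 0.05, 0, 0, 0, -1],
  [0, 0, 0.05, 0, 0, 0, -1],
  [0, 0, 0, 0, 0, 0, -1],
  [0, 0, 0, 0, 0, 0, -1],
])

```text
time: 19.5
tool_pos: [0.4304, 0.3595, 0.0555]
tool_rot: [0.0, 0.757, 0.653, 0.001]
contact_force: [-2.2, -1.9, 5.2]
gripper_width: 0.159
grasp_force: 61.1
```

Contact comes at the expected height (5 N up). Releasing slowly and retreating.

>>> move_arm([
  [0, 0, 0, 0, 0, 0, -0.65],
  [0, 0, 0, 0, 0, 0, -0.6],
  [0, 0, 0, 0, 0, 0, -0.5],
  [0, 0, 0, 0, 0, 0, -0.3],
  [0, 0, 0, 0, 0, 0, -0.1],
  [0, 0, 0, 0, 0, 0, -0.1],
  [0, 0, 0, 0, 0, 0, -0.1],
  [0, 0, -0.5, 0, 0, 0, -0.1],
  [0, 0, -1, 0, 0, 0, -0.1],
  [0, 0, -2, 0, 0, 0, -0.1],
  [0, 0, -3, 0, 0, 0, -0.1],
  [0, 0, -3, 0, 0, 0, -0.1],
  [0, 0, -3, 0, 0, 0, -0.1],
  [0, 0, -3, 0, 0, 0, -0.1],
  [-1, 0, -1, 0, 0, 0, -0.1],
  [0, 0, 0, 0, 0, 0, -0.1],
  [0, 0, 0, 0, 0, 0, -0.1],
])

```text
time: 20.92
tool_pos: [0.429, 0.3496, 0.2214]
tool_rot: [0.0, 0.757, 0.653, 0.002]
contact_force: [0.4, -0.1, 0.5]
gripper_width: 0.446
grasp_force: 0.0
```

Run:
```python
from h import *
f=grab('wrist','w13');st();g=grab('scene','s2');
c=cv2.resize(g['img'][195:290,125:305],None,fx=3,fy=3,interpolation=cv2.INTER_CUBIC)
C=np.zeros((600,800,3),np.uint8); C[:285,:540]=c; C[290:600,:400]=f['img'][:310,120:520]; C[290:600,410:]=cv2.resize(grab('top','t2')['img'][160:255,155:285],(390,310))
cv2.imwrite('pics/fin.png',(255*(C/255.)**.7).astype(np.uint8))
```

```text
t 20.97 p [0.4284 0.3494 0.2196] yaw -8.44 tilt [0.0005 0.0005] F [-0.1 -0.1 -0.1] w 0.448 g 0.0 j [ 0.55 -0.1   1.81  0.    1.43  0.7 ]
```

View pics/fin.png

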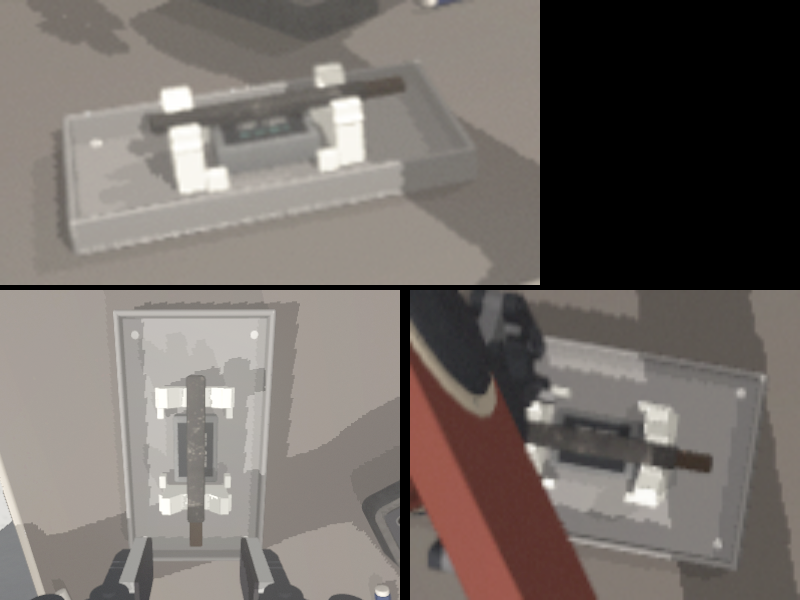

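The final views show the brush level in both cradle grooves, bridging the box. The handle overhangs each cradle about equally: wrist crop, handle v 375–522, cradles at 400 and 500. Handing in.

```bash
python3 -c "
from plant import manip; print(manip.job_done())"
```

```text
the job is handed in; nothing more can be done
None
```

The tray is packed and handed in at about 21 s: the larger tip box is flat in the nest with its printed face up, and the brush lies centred in both cradle grooves over it, released and clear of the gripper in the last camera views; the hand-in gave no verdict back.

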